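# Square up the crooked lid on a stack of tile trays

### The job

The lid on the stack of grey tile trays was set down crooked, hanging over the near side. Push it square over the stack, without lifting it off, so that its two cut corners lie over the trays' cut corners and its skirt drops down fully and level round the raised middle of the top tray. Leave the cups and the jar beside it standing where they are.

Things in the scene. Friction and masses are not known exactly. Their poses are not given: they have to be found in the camera images.
- trays: Stack of three grey plastic tile trays, fixed. From above: 120 mm along its x, 150 mm along its y, the two corners on its -x side (towards the robot) cut off at 45 degrees, 24 mm along each edge. Origin: centre of its underside, on the work surface; z up. Its upright outer faces reach up to a flat shoulder at 96 mm (12 mm high grooves run round at 24 and 60 mm).
- trays_top (a point): Centre of the flat top of the top tray's raised middle, 116 mm above the trays' origin, axes as theirs. The raised middle stands 20 mm high on the shoulder, has the same outline 9 mm farther in, and a bevelled upper edge. A seated lid rests on it.
- lid_mid (a point): Centre of the lid, 10 mm above its lower rim; axes as the trays' when it lies right. Loose smooth plastic cover (friction about 0.3), 0.25 to 0.45 kg, outer outline that of the trays (120 x 150 mm, 24 mm cut corners on its -x side), 20 mm high (23 at a panel in its middle). Seated, this point is 2 mm above trays_top, on its axis within the play, the outer faces flush with the trays' and a 12 mm gap below the rim.
- lid: The same lid; origin at the centre of its lower rim. Under its top a skirt 6 mm thick, 8 mm deep, open below, runs round the edge and fits over the raised middle with 3 mm play each side. At the start it is 18 to 28 mm off towards the trays' -x, up to 32 mm along y either way, up to 0.25 rad askew, tipped a few degrees. Pushed on its outer faces it slides and drops by itself when square.
- ash_cup: Bystander, loose: the grey-white stoneware cup, 70 mm across, 61 mm high. Origin: centre of its underside.
- brown_cup: Bystander, loose: the small brown stoneware cup, 52 mm across, 43 mm high. Origin: centre of its underside.
- blue_jar: Bystander, loose: the white plastic jar with a blue cap, 41 mm across, 70 mm high. Origin: centre of its underside.
There are look-alikes about, which are no part of the job. What is meant by the lid is not blue or green, and is the larger of those in its own colour.

How it is judged (in metres and radians):
At the end, for the whole second after the job is handed in: The lid lies seated on the stack, cut corners over cut corners: its centre within 6 mm of the stack's centre line along each axis, within 2.5 mm of its seated height, turned less than 0.06 rad against the trays, tilted less than 0.03 rad, and at rest (x of lid_mid in the frame of trays between -0.006 and 0.006 m and y of lid_mid in the frame of trays between -0.006 and 0.006 m and z of lid_mid in the frame of trays between 0.1155 and 0.1205 m and angle between the x axis of lid_mid and the x axis of trays, either way round below 0.06 rad and angle between lid_mid's own z axis and vertical below 0.03 rad and linear speed of lid below 0.02 m/s); the robot touches nothing.
It fails at once if the lid is lifted off (its centre more than 170 mm above the work surface) (height (world z) of lid_mid above 0.17 m).
It fails at once if the grey-white stoneware cup is moved more than 30 mm or tipped (distance of ash_cup from where it was at the start of the episode above 0.03 m or angle between ash_cup's own z axis and vertical above 0.4 rad).
It fails at once if the small brown cup is moved more than 30 mm or tipped (distance of brown_cup from where it was at the start of the episode above 0.03 m or angle between brown_cup's own z axis and vertical above 0.4 rad).
It fails at once if the white jar with the blue cap is moved more than 30 mm or tipped (distance of blue_jar from where it was at the start of the episode above 0.03 m or angle between blue_jar's own z axis and vertical above 0.4 rad).
It also fails if it takes over 48 s, if anything falls off the work surface, if the arm or the gripper's body presses on something with over 40 N, if the wrist force passes 120 N, or if a joint passes its speed limit or range.

### The arm

A 6-joint arm with a two-finger parallel gripper is mounted at the origin on the work surface; the furniture and walls round the work are solid. World frame = base frame: x ahead of the robot, y to its left, z up, the work surface at z = 0. Lengths are in mm, angles in rad, forces in N, time in s.
With the tool pointing down it reaches from about 250 to 800 mm from the base axis. Payload 8.5 kg.
Tool frame: the origin (TCP) lies at the very end of the fingers, on their centre line; the grasp point (between the pads) lies 19 mm behind it; z points along the fingers, y is the line along which they close (so a half turn about z gives the same grasp; the last joint's range is limited). The gripper opens to 85 mm and grips with 20 to 120 N. Pads are 22 mm wide; open, the fingers measure 114 mm over their backs; the gripper's body (76 mm by 85 mm) begins 54 mm behind the grasp point. The pads swing forward as they close: fully open they stand 13 mm farther back than shut.
Start: joints at [1.245, 0.238, -0.013, 1.319, 0, 1.571], TCP at [168.019, 497.341, 231.276] pointing down, gripper open.
Joint ranges: [-2.66, 2.66], [-1.03, 1.9], [-1.14, 1.46], [-1.82, 2.27], [-1.45, 1.34], [-3.14, 3.14]. Speed limits (rad/s): [2.22, 2.22, 2.79, 3.14, 3.14, 3.14].

### API

Orientations are given as a unit quaternion [x, y, z, w].
In Python, from workcell import ctrl gives the robot as it stands.
- The arm moves only by the tool jog_arm, never from a script. Its argument "plan" is a list of rows, each a list of 7 numbers: the shift along the tool's x, y, z in cm, then the turn, a rotation vector about the tool's x, y, z in rad, then the finger opening in cm, from 0 to 8.54. In form: [[tx, ty, tz, rx, ry, rz, jaw], ...]. A call has 1 to 5 rows; each row is the pose to reach, as a shift and turn from the pose commanded when the call began, along the tool's axes at that moment; what a row does not reach only later rows make up. A row lasts 1/8 s, in which the tool goes at most 62.5 mm and 10.7 degrees, less where a joint would pass 70% of its speed; a pose out of reach is approached as far as the arm can. A call with a gripper value outside its range is refused whole. The fingers move at their own pace and stop on an object; the grip force is fixed at half the most. Time passes only in rows, so rows that repeat a pose let the fingers close. It gives the time, the measured TCP pose, the force, the opening and the grip force at its end, in the units of the state.
- ctrl.read_state(): the state, without advancing time (a new reading comes with each control period).
- ctrl.camera(name): name is "scene" or "top" or "wrist"; returns a dict with "image" (400x640x3 uint8, red, green, blue), "camera_matrix" (3x3 intrinsics, pixels), "origin" and "orientation" of the camera in the world. Camera axes: x right, y up, looking along -z (the intrinsics and any distortion apply to the point x, -y, -z); pixel columns grow to the right and rows downward; lengths in mm; the calibration is good to about 2 mm. The wrist camera is an equidistant fisheye: a pixel r from the principal point sees the ray r / f radians off the axis. A picture is of the moment at which its call begins. There is no depth.
- ctrl.close_job(): hands the job in; it is judged then, once.
The state is a dict: "clock": time; "qpos": joint angles; "joint_velocities": joint speeds; "joint_torque": joint torques, N m; "eef_pos": TCP position; "ee_rot": TCP orientation; "contact_force": force on the tool from outside, world axes, zero at the start; "wrist_torque": the same for the moment, N m; "opening": opening from 0.0 (shut) to 1.0 (fully open); "grip_force": force on a finger pad.
Only numpy, scipy, OpenCV 4.12 (cv2) and the standard library are available. Lean on these libraries where they do the work, as an engineer would, in place of code of your own. Each camera call takes 0.05 s, during which the arm holds its last target. There are 200 camera calls.

## Working session

There is one attempt and no reset: what is moved stays moved. The work goes in short steps, Python scripts to look and compute and a tool call to move; the robot and the scene stay as the last step left them, time stands still between calls to the robot, and variables do not carry over. Pictures are saved under pics/ and viewed, at most 10 in all, crops included, and the job is handed in when it is done.

Besides the shell and the picture viewer there is one more tool, called after ">>>" as name([rows], argument=value, ...), one row to a line, values as JSON. jog_arm: Moves the arm, as the interface text tells. Its arguments: {"type":"object","properties":{"plan":{"type":"array","items":{"type":"array","items":{"type":"number"}}}},"required":["plan"]}

```bash
mkdir -p pics; ls
python3 - <<'E'
from workcell import ctrl
import cv2,numpy as np
for n in ["scene","top"]:
    c=ctrl.camera(n); cv2.imwrite(f"pics/{n}0.png",c["image"][:,:,::-1]); print(n,c["camera_matrix"],c["origin"],c["orientation"],[k for k in c])
s=ctrl.read_state();print(s)
E
```

```text
pics
scene [[412.21582761   0.         324.44259102]
 [  0.         412.21582761 202.46645746]
 [  0.           0.           1.        ]] [-332.24697339 -420.55993182  884.74229119] [ 0.35115904 -0.20695269 -0.47004427  0.78288971] ['image', 'camera_matrix', 'origin', 'orientation']
top [[466.65640471   0.         321.36933594]
 [  0.         466.65640471 202.86185093]
 [  0.           0.           1.        ]] [ 278.12110961   -1.9156955  1371.20501214] [ 0.040578   -0.04062767 -0.70070404  0.71113759] ['image', 'camera_matrix', 'origin', 'orientation']
{'clock': 0.1, 'qpos': array([ 1.24496401e+00,  2.38745112e-01, -1.41602232e-02,  1.31924106e+00,
        2.81165628e-05,  1.57081489e+00]), 'joint_velocities': array([-1.75754955e-04, -4.96944744e-04,  2.23461935e-03, -8.37379338e-05,
        2.08169440e-03, -5.70620268e-04]), 'joint_torque': array([-1.50589045e-05, -5.39722431e+01,  3.46998417e+01,  1.34938024e-02,
        3.35756204e-05,  2.53990970e-05]), 'eef_pos': array([167.91923997, 497.0134824 , 230.7329629 ]), 'ee_rot': array([ 1.62205567e-01,  9.86756757e-01, -6.63816455e-04, -1.23354070e-04]), 'contact_force': array([ 0.59932984, -0.12334309, -0.25695209]), 'wrist_torque': array([-0.01070373, -0.00950716, -0.02178888]), 'grip_force': 0.0, 'opening': 0.9992525999059317}
```

View pics/scene0.png

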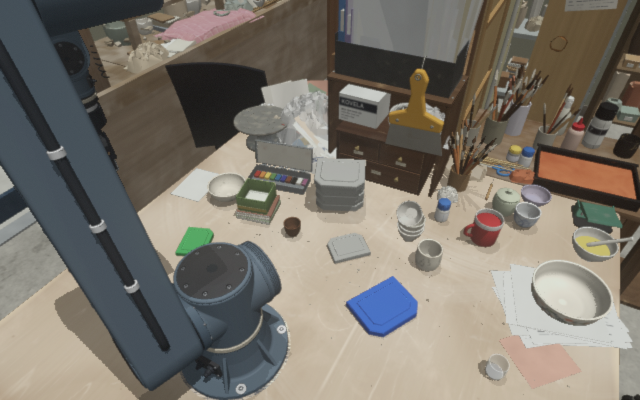

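View pics/top0.png

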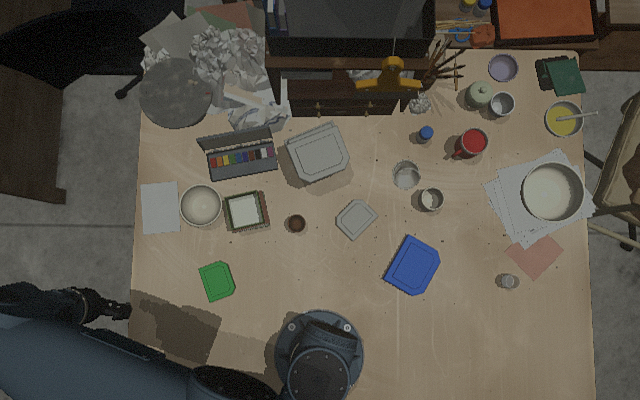

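The stack with the lid on it is at top (318,153) and scene (340,180). The grey look-alike on the table at top (356,219) is smaller, and the blue and green lids are ruled out by colour. I'll confirm with one enlarged crop.

```bash
cat > h.py <<'E'
import numpy as np,cv2
from scipy.spatial.transform import Rotation as R
from workcell import ctrl
def ray(c,u,v):
    K=c["camera_matrix"];d=np.array([(u-K[0,2])/K[0,0],-(v-K[1,2])/K[1,1],-1.])
    return R.from_quat(c["orientation"]).apply(d)
def atz(c,u,v,z):
    d=ray(c,u,v);o=np.array(c["origin"]);return o+d*(z-o[2])/d[2]
def proj(c,P):
    q=R.from_quat(c["orientation"]).inv().apply(np.atleast_2d(P)-np.array(c["origin"]))
    K=c["camera_matrix"];return np.c_[K[0,2]+K[0,0]*q[:,0]/-q[:,2],K[1,2]+K[1,1]*q[:,1]/q[:,2]]
def outline(x,y,th,i=0):
    a,b,k=60-i,75-i,24-i*(2-2**.5)
    p=np.array([[a,-b],[a,b],[-a+k,b],[-a,b-k],[-a,-b+k],[-a+k,-b]])
    c,s=np.cos(th),np.sin(th);return p@np.array([[c,s],[-s,c]])+[x,y]
E
python3 - <<'E'
from h import *
t=ctrl.camera("top");s=ctrl.camera("scene")
a=cv2.resize(t["image"][115:195,270:366],None,fx=6,fy=6,interpolation=cv2.INTER_CUBIC)
a=cv2.resize(t["image"][115:195,275:355],(480,480),interpolation=cv2.INTER_CUBIC)
b=cv2.resize(s["image"][150:218,308:372],(310,330),interpolation=cv2.INTER_CUBIC)
im=np.zeros((480,790,3),np.uint8);im[:,:480]=a;im[:330,480:]=b
im=np.clip(im.astype(float)*1.4-60,0,255).astype(np.uint8)
cv2.imwrite("pics/crop.png",im[:,:,::-1])
print(atz(t,318,153,116),atz(t,297,223,43),atz(t,426,132,70),atz(t,432,200,61))
E
```

```text
[560.43376207  10.32838449 116.        ] [372.59621216  67.73616463  43.        ] [ 636.54168151 -296.84927789   70.        ] [ 442.12409313 -313.69983588   61.        ]
```

View pics/crop.png

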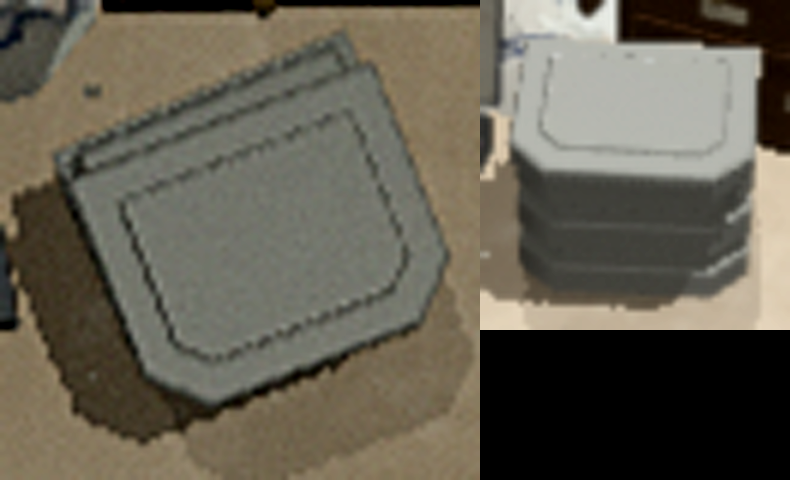

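The crop confirms it. It shows the large grey lid on the stack, with its cut corners on the near side at crop (150,375)-(215,402) and (415,325)-(447,255). The tray's far shoulder edge is exposed from (55,155) to (345,33). I'll fit both poses next.

```bash
cat > fit.py <<'E'
from h import *
from scipy.optimize import least_squares
t=ctrl.camera("top");s=ctrl.camera("scene")
T=lambda L:np.array(L)/6.+[275,115]
S=lambda L:(np.array(L)-[480,0])/[4.84,4.85]+[308,150]
def zs(p,z):return np.c_[p,np.full(len(p),z)]
# tray: far corners top cam (-b first => image right)
def ft(p):
    o=outline(*p);
    return np.r_[(proj(t,zs(o[[1,0]],96))-T([[55,157],[347,33]])).ravel(),
      .7*(proj(s,zs(o[2:],0))-S([[525,265],[545,290],[715,295],[748,265]])).ravel()]
r=least_squares(ft,[570,15,.38]);print("tray",r.x,np.round(r.fun,1))
X=r.x
def fl(p):
    o=outline(*p[:3]);loc=outline(0,0,0);z=p[3]+np.sin(p[4])*loc[:,0]
    P=np.c_[o,z]
    return np.r_[(proj(t,P)-T([[375,65],[75,175],[150,375],[215,402],[415,325],[447,255]])[[0,1,2,3,4,5]][[0,1,2,3,4,5]] if 0 else (proj(t,P)-T([[375,65],[75,175],[150,375],[215,402],[415,325],[447,255]]))).ravel(),(p[3]-132)/5,(p[4]-.05)/.05]
r=least_squares(fl,[550,10,.35,132,.05]);print("lid",r.x,np.round(r.fun,1))
c,s_=np.cos(X[2]),np.sin(X[2]);d=r.x[:2]-X[:2];print("rel",c*d[0]+s_*d[1],-s_*d[0]+c*d[1],r.x[2]-X[2])
E
python3 fit.py
```

```text
tray [5.75026463e+02 1.39196302e+01 4.29807577e-01] [-0.5 -0.4 -0.1 -0.8 -0.7  0.4  1.3  0.5 -0.5  0.7  0.   1.6]
lid [5.51622019e+02 4.59251909e+00 3.80995394e-01 1.28653369e+02
 4.28434334e-02] [ 0.3 -0.7 -1.2  0.3 -1.1 -0.2 -0.5  0.4  1.4 -0.1  1.1  0.3 -0.7 -0.1]
rel -25.162283459229915 1.2737627898464208 -0.04881218208944377
```

The lid is about 25 mm off towards the trays' -x, nearly centred in y, and turned −0.05 rad. The plan is to push its near face with both fingers spread along the trays' y, which also squares it. I'll first move high to a pose in front of it.

>>> jog_arm([
  [-22.4, -20.6, 0, 0, 0, -0.756, 5],
  [-22.4, -20.6, 0, 0, 0, -0.756, 5],
  [-22.4, -20.6, 0, 0, 0, -0.756, 5],
  [-22.4, -20.6, 0, 0, 0, -0.756, 5],
  [-22.4, -20.6, 0, 0, 0, -0.756, 5],
])

```text
clock: 0.92
eef_pos: [307.7, 242.9, 231.5]
ee_rot: [-0.216, 0.976, 0.0, 0.0]
contact_force: [0.8, 0.0, -0.3]
opening: 0.586
grip_force: 0.0
```

```bash
cat > d.py <<'E'
import sys
from h import *
# target in tray frame x,y and world z, jaw -> shift (cm), turn about tool z
X=[575,13.9,.430]
s=ctrl.read_state();r=R.from_quat(s["ee_rot"])
c,n=np.cos(X[2]),np.sin(X[2]);p=np.array(s["eef_pos"])
d=p[:2]-X[:2];print("t",s["clock"],"tray-frame",np.round([c*d[0]+n*d[1],-n*d[0]+c*d[1],p[2]],1),"F",np.round(s["contact_force"],1),"open",s["opening"])
if len(sys.argv)>3:
    a,b,z=map(float,sys.argv[1:4]);g=np.array([X[0]+c*a-n*b,X[1]+n*a+c*b,z])
    G=R.from_matrix(np.array([[-c,-n,0],[-n,c,0],[0,0,-1.]]).T) 
    G=R.from_matrix(np.c_[[-c,-n,0],[-n,c,0],[0,0,-1]])
    print(np.round(r.inv().apply(g-p)/10,2),np.round((r.inv()*G).as_rotvec(),3))
E
python3 d.py -125 1 231
```

```text
t 0.925 tray-frame [-147.5  319.6  231.5] F [ 0.8  0.  -0.3] open 0.5857121719253484
[ -2.09 -31.87   0.05] [0.    0.001 0.005]
```

>>> jog_arm([
  [-2, -31.7, 0, 0, 0, 0, 5],
  [-2, -31.7, 0, 0, 0, 0, 5],
  [-2, -31.7, 0, 0, 0, 0, 5],
  [-2, -31.7, 0, 0, 0, 0, 5],
  [-2, -31.7, 0, 0, 0, 0, 5],
])

```text
clock: 1.55
eef_pos: [455.7, -33.2, 231.6]
ee_rot: [-0.213, 0.977, -0.0, 0.0]
contact_force: [1.5, 1.4, -0.5]
opening: 0.586
grip_force: 0.0
```

>>> jog_arm([
  [0, 0, 5, 0, 0, 0, 5],
  [0, 0, 10, 0, 0, 0, 5],
  [0, 0, 12, 0, 0, 0, 5],
  [0, 0, 12, 0, 0, 0, 5],
])

```text
clock: 2.05
eef_pos: [453.8, -31.1, 110.2]
ee_rot: [-0.213, 0.977, 0.0, -0.002]
contact_force: [-0.8, 0.1, 0.1]
opening: 0.585
grip_force: 0.0
```

```bash
python3 d.py -105 1 101
python3 - <<'E'
from h import *
t=ctrl.camera("wrist");s=ctrl.camera("scene")
a=t["image"]
b=cv2.resize(s["image"][130:225,290:385],(400,400),interpolation=cv2.INTER_CUBIC)
im=np.zeros((400,800,3),np.uint8);im[:,:400]=a[:,120:520];im[:,400:]=b
im=np.clip(im.astype(float)*1.4-40,0,255).astype(np.uint8)
cv2.imwrite("pics/w1.png",im[:,:,::-1])
E
```

```text
t 2.05 tray-frame [-128.9    9.6  110.2] F [-0.8  0.1  0.1] open 0.5848889435273955
[-2.39 -0.86  0.91] [ 0.001 -0.003  0.   ]
```

View pics/w1.png

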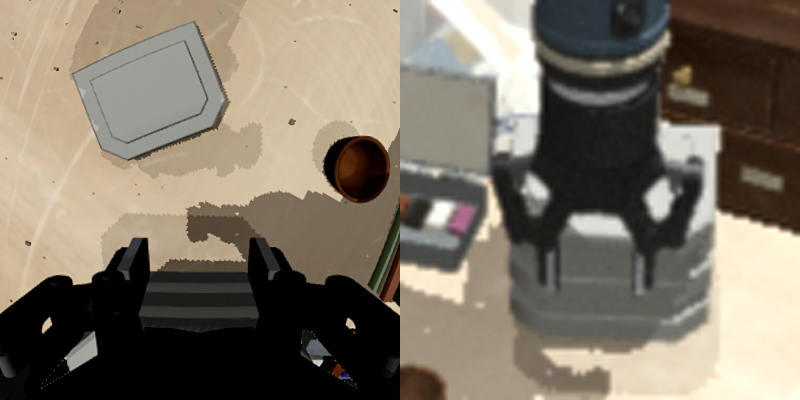

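The wrist view (left half) shows the fingers at (130,265) and (262,265), straddling the near tray face. The scene view (right half) shows them just in front of the lid. I'll lower, then push.

>>> jog_arm([
  [0, -0.9, 0.9, 0, 0, 0, 5],
  [-2.0, -0.9, 0.9, 0, 0, 0, 5],
  [-2.4, -0.9, 0.9, 0, 0, 0, 5],
  [-2.4, -0.9, 0.9, 0, 0, 0, 5],
])

```text
clock: 2.65
eef_pos: [480.6, -29.4, 102.4]
ee_rot: [-0.214, 0.977, -0.0, -0.0]
contact_force: [-0.7, 0.1, 0.2]
opening: 0.589
grip_force: 0.0
```

>>> jog_arm([
  [-0.5, 0, 0, 0, 0, 0, 5],
  [-0.9, 0, 0, 0, 0, 0, 5],
  [-1.3, 0, 0, 0, 0, 0, 5],
  [-1.6, 0, 0, 0, 0, 0, 5],
  [-1.8, 0, 0, 0, 0, 0, 5],
])

```text
clock: 3.28
eef_pos: [497.0, -21.7, 102.3]
ee_rot: [-0.213, 0.977, -0.0, -0.0]
contact_force: [-2.1, 0.1, 0.3]
opening: 0.585
grip_force: 0.6
```

```bash
python3 d.py -71 1 101
```

```text
t 3.275 tray-frame [-85.7   0.2 102.3] F [-2.1  0.1  0.3] open 0.5847333012994361
[-1.47  0.08  0.13] [-0. -0.  0.]
```

Contact is made, at about 2 N. I'll push on to flush.

>>> jog_arm([
  [-0.3, 0, 0, 0, 0, 0, 5],
  [-0.6, 0, 0, 0, 0, 0, 5],
  [-0.8, 0, 0, 0, 0, 0, 5],
  [-1.0, 0, 0, 0, 0, 0, 5],
  [-1.1, 0, 0, 0, 0, 0, 5],
])

```text
clock: 3.9
eef_pos: [507.3, -17.0, 102.4]
ee_rot: [-0.213, 0.977, -0.0, 0.0]
contact_force: [-0.5, -0.6, 0.8]
opening: 0.585
grip_force: 0.0
```

```bash
python3 d.py -71 1 101
python3 - <<'E'
from h import *
t=ctrl.camera("top");s=ctrl.camera("scene")
b=cv2.resize(s["image"][130:225,290:385],(400,400),interpolation=cv2.INTER_CUBIC)
a=cv2.resize(t["image"][115:195,275:355],(400,400),interpolation=cv2.INTER_CUBIC)
im=np.hstack([a,b])
im=np.clip(im.astype(float)*1.4-40,0,255).astype(np.uint8)
cv2.imwrite("pics/p1.png",im[:,:,::-1])
E
```

```text
t 3.9 tray-frame [-7.440e+01  1.000e-01  1.024e+02] F [-0.5 -0.6  0.8] open 0.5853089313252385
[-0.34  0.09  0.14] [-0.  0.  0.]
```

View pics/p1.png

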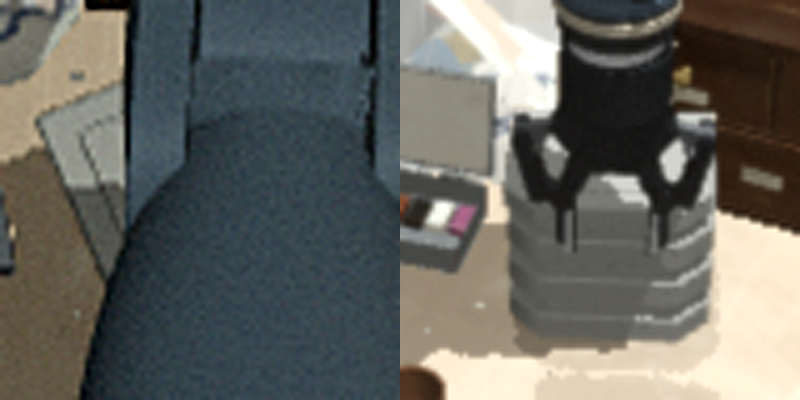

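The force has fallen to zero, and the top view no longer shows a shoulder strip behind the lid's far-left corner (40,120), so it has probably dropped in. I'll back off and look.

>>> jog_arm([
  [2, 0, 0, 0, 0, 0, 5],
  [6, 0, 0, 0, 0, 0, 5],
  [6, 0, -6, 0, 0, 0, 5],
  [6, 0, -12, 0, 0, 0, 5],
  [6, 0, -12, 0, 0, 0, 5],
])

```text
clock: 4.62
eef_pos: [454.6, -42.5, 226.7]
ee_rot: [-0.213, 0.977, -0.001, 0.004]
contact_force: [0.5, -0.7, -0.2]
opening: 0.586
grip_force: 0.0
```

>>> jog_arm([
  [2, 32, 0, 0, 0, 0, 5],
  [2, 32, 0, 0, 0, 0, 5],
  [2, 32, 0, 0, 0, 0, 5],
  [2, 32, 0, 0, 0, 0, 5],
  [2, 32, 0, 0, 0, 0, 5],
])

```text
clock: 5.25
eef_pos: [303.3, 234.6, 222.0]
ee_rot: [-0.213, 0.977, -0.0, 0.0]
contact_force: [2.9, 0.4, -0.3]
opening: 0.585
grip_force: 0.0
```

```bash
python3 d.py
python3 - <<'E'
from h import *
t=ctrl.camera("top");s=ctrl.camera("scene")
b=cv2.resize(s["image"][150:218,308:376],(400,400),interpolation=cv2.INTER_CUBIC)
a=cv2.resize(t["image"][115:195,275:355],(400,400),interpolation=cv2.INTER_CUBIC)
im=np.hstack([a,b])
im=np.clip(im.astype(float)*1.5-40,0,255).astype(np.uint8)
cv2.imwrite("pics/p2.png",im[:,:,::-1])
E
```

```text
t 5.25 tray-frame [-155.   313.8  222. ] F [ 2.9  0.4 -0.3] open 0.584723529181549
```

View pics/p2.png

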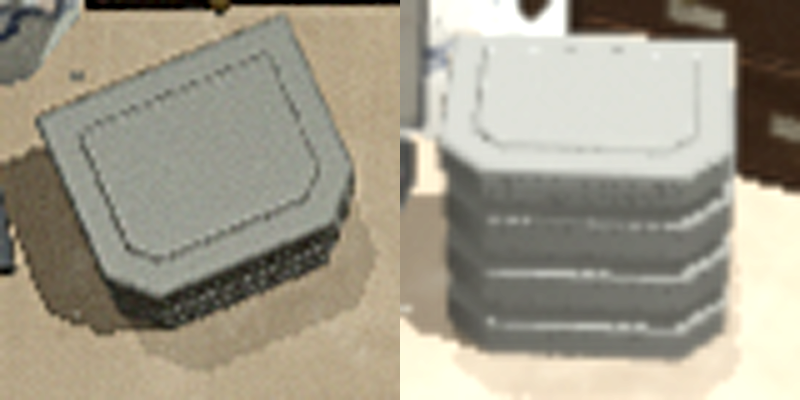

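The lid now looks flush with the trays: the top view shows no overhang at (38,120) or (283,15). In the scene view the gap below the rim at y≈220 matches the grooves at 272 and 325. I'll check the seated height and pose numerically with both cameras.

Run:
```python
from h import *
from scipy.optimize import least_squares
t=ctrl.camera("top");s=ctrl.camera("scene")
T=lambda L:np.array(L)/5.+[275,115]
S=lambda L:(np.array(L)-[400,0])/(400/68)+[308,150]
Z=lambda p,z:np.c_[p,np.full(len(p),z)]
lt=T([[283,15],[38,120],[108,278],[160,297],[338,222],[352,160]])
ls=S([[735,40],[455,38],[445,152],[485,177],[690,180],[733,153]])
def fl(p):
    o=outline(*p[:3]);P=Z(o,p[3]);P[:,2]+=p[4]*outline(0,0,0)[:,0]+p[5]*outline(0,0,0)[:,1]
    return np.r_[(proj(t,P)-lt).ravel(),(proj(s,P)-ls).ravel()]
r=least_squares(fl,[575,14,.43,128,0,0]);print(np.round(r.x,3),np.round(r.fun,1))
def ft(p):
    o=outline(*p)[[3,4]]
    return np.r_[(proj(s,Z(o,96))-S([[487,220],[677,226]])).ravel(),(proj(s,Z(o,60))-S([[488,272],[675,278]])).ravel(),(proj(s,Z(o,24))-S([[490,325],[672,328]])).ravel()]
q=least_squares(ft,[575,14,.43]);print(np.round(q.x,3),np.round(q.fun,1))
```

```text
[ 5.74912e+02  1.61840e+01  4.38000e-01  1.22010e+02 -9.00000e-03
 -2.50000e-02] [ 0.3 -1.3 -0.6 -0.1 -0.4 -0.3  0.8  0.2 -0.5 -0.1  1.   0.8 -0.4  0.4
 -0.3  0.4 -0.7 -0.5  0.   0.3 -0.2  0.1  0.6 -0.2]
[5.7314e+02 1.7554e+01 4.4400e-01] [-0.8 -0.2  1.1 -0.3 -0.9  0.1  0.9 -0.  -1.1 -0.2  0.9  0.2]
```

The two-camera fit matches the trays within about 2 mm and 0.01 rad. The fitted top height is 122 mm ±5, so the lid is down; unseated it would be about 136. The two-camera tilt is noisy, so I'll turn the wrist camera towards the stack for one close side look.

>>> jog_arm([
  [0, -6, 0, 0.18, 0, 0, 5],
  [0, -6, 0, 0.36, 0, 0, 5],
  [0, -6, 0, 0.54, 0, 0, 5],
  [0, -6, 0, 0.72, 0, 0, 5],
  [0, -6, 0, 0.8, 0, 0, 5],
])

```text
clock: 6.08
eef_pos: [330.2, 178.0, 221.5]
ee_rot: [-0.196, 0.899, -0.383, 0.083]
contact_force: [0.7, -0.2, -0.2]
opening: 0.586
grip_force: 0.0
```

```bash
python3 d.py
python3 - <<'E'
from h import *
c=ctrl.camera("wrist")
print(c["camera_matrix"].ravel()[[0,2,5]],c["origin"],c["orientation"])
cv2.imwrite("pics/w2.png",np.clip(c["image"][:,:,::-1]*1.3,0,255).astype(np.uint8))
# predicted stack top pixel
q=R.from_quat(c["orientation"]).inv().apply(np.array([575,14,118])-c["origin"]);q=q*[1,-1,-1]
th=np.arctan2(np.hypot(*q[:2]),q[2]);K=c["camera_matrix"];print(K[:2,2]+K[0,0]*th*q[:2]/np.hypot(*q[:2]))
E
```

```text
t 6.075 tray-frame [-154.2  251.2  221.5] F [ 0.7 -0.2 -0.2] open 0.5859295259607938
[309.70691629 318.43721529 199.00346319] [225.80312049 242.78123921 320.40454015] [-0.39273569  0.10706529  0.79583537  0.44826529]
[251.04830044 273.84453446]
```

View pics/w2.png

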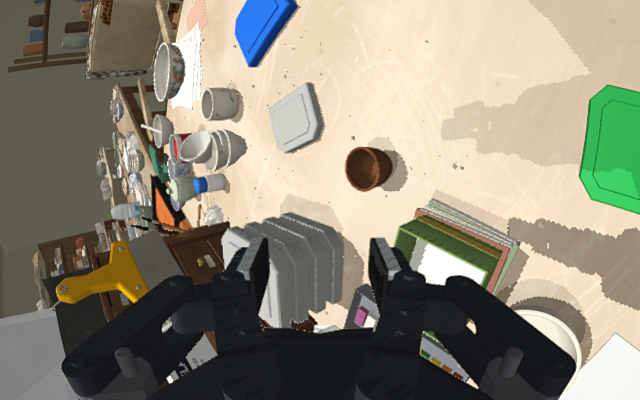

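The stack lies sideways at (285,265), with the lid at its left end and visible between the fingers. I'll enlarge it.

Run:
```python
from h import *
c=ctrl.camera("wrist")
b=cv2.resize(c["image"][205:335,210:350],None,fx=4.5,fy=4.5,interpolation=cv2.INTER_CUBIC)
b=cv2.rotate(b,cv2.ROTATE_90_CLOCKWISE)
cv2.imwrite("pics/w3.png",np.clip(b[:,:,::-1].astype(float)*1.6-50,0,255).astype(np.uint8)[:600])
```

```text
(no output)
```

View pics/w3.png

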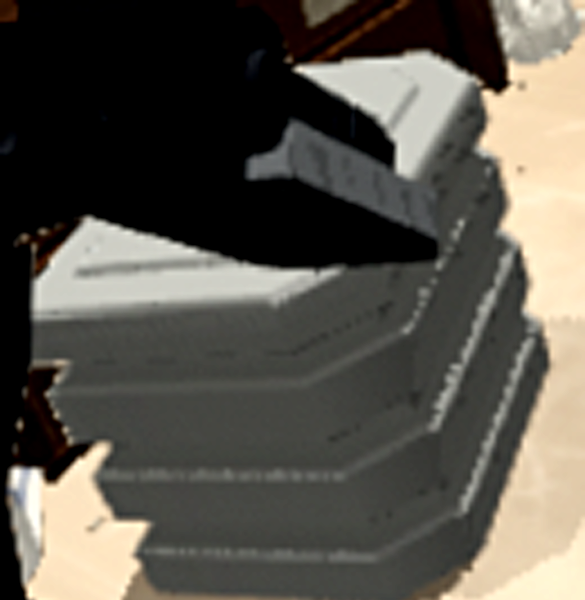

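The close view shows an even, narrow gap all along the left side (rim y≈357, shoulder y≈385), across the cut corner and along the near side. The rim is parallel to the grooves, so the lid is seated level. The gripper touches nothing, so I'm handing in.

```bash
python3 -c "
from workcell import ctrl
print(ctrl.close_job())"
```

```text
the job is handed in; nothing more can be done
None
```

The lid was pushed square and appears seated level on the stack, judging by the last camera views. The cups and jar were left untouched, and the job is handed in at about 6 s; no verdict came back.

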